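Load the marked carousel bin from the tip-up tray and hold it at the front

TASK

Turn the parts carousel by its grip posts until the empty bin with the upright label tab is under the spout of the feed tray, then lift the tray's bar so that all three erasers slide into that bin, and lower the tray back down. Then turn the carousel until the tab lines up with the fixed pointer at the front of the unit, and finish still gripping a post, holding the carousel still there; leave the other things on the table where they are.

Things in the scene. Friction and masses are not known exactly. Their poses are not given: they have to be found in the camera images.
- carousel_unit: the fixed grey base of the carousel. Origin: underside, on the carousel's turning axis; z up; its -x axis points to the unit's front (the pointer), +y to the feed tray. Two 162 mm uprights at x = +-46 mm, y = 147 mm carry the tray. The whole unit stands at a different place and yaw each time
- front_pointer (a point): tip of the fixed steel cone pointer in front of the carousel, 149 mm from the axis, 56 mm above the table
- carousel (a joint): turn of the carousel, rad, positive anticlockwise seen from above. 0: the tab of the marked bin is at the front pointer; -1.571: the marked bin is under the tray's spout. Stops at +-3.1. It turns easily (0.04 N m of friction) and stays where it is left
- bins: the turning grey round tray of four quarter-circle bins, 260 mm across; walls 3 to 4 mm, tops 70 mm above the table, bin floor at 30 mm. Origin on the axis, 24 mm above the table; dividers along its x and y axes; the marked bin is the quarter x > 0, y > 0: empty, with an upright tab on its outer wall. The others hold fixed stock (label roll, tape roll, clip). Hub 32 mm across, to 80 mm
- bins_axis (a point): point on the turning axis at the height of the bin floor (30 mm above the table); turns with the bins, axes as bins
- marked_bin (a point): centre of the marked bin's floor, 76 mm from the axis
- tab_top (a point): top middle of the marked bin's upright label tab, 44 mm wide, 4 mm thick, on the outer wall, 131 mm from the axis, 105 mm above the table
- post_0 (a point): upright round steel grip post, 12 mm across, on the divider along +x of bins, 105 mm from the axis, the divider on one side of the marked bin (45 degrees clockwise of the tab, seen from above). It ends 105 mm above the table and stands free above 72 mm; this point lies 94 mm above the table, a good height for the TCP
- post_1 (a point): the same on the divider along +y (45 degrees anticlockwise of the tab)
- post_2 (a point): the same on the divider along -x (135 degrees anticlockwise of the tab): when the marked bin is under the spout it stands across the axis from the tray, on the front side
- post_3 (a point): the same on the divider along -y (135 degrees clockwise of the tab)
- tray (a joint): tilt of the aluminium feed tray, rad: 0 level, at rest on its stop; grows as its back is lifted, spout down; stops at 1.1. It falls back by its own weight (about 1 N at the bar). The erasers slide off well at about 1 rad
- tray_bar (a point): middle of the tray's lifting bar, round, 10 mm across, 60 mm long, parallel to x of carousel_unit, 150 mm from the hinge, 158 mm above the table at rest; 37 mm free between it and the tray's back wall. A gripper kept pointing down can lift it: the round bar turns in the fingers
- tray_hinge (a point): the tray's hinge axis (along x of carousel_unit), 145 mm from the carousel's axis, 150 mm above the table, at the tray floor's level
- tray_lip (a point): middle of the open spout end of the tray floor, 60 mm from the hinge on the carousel's side. The tray is 68 mm wide (62 mm inside), walls 24 mm high
- eraser_0: eraser, 18 x 43 x 12 mm, lying in the tray; origin under its middle
- eraser_1: the same, another eraser in the tray
- eraser_2: the same, another eraser in the tray
- parts_jar: small round screw-lid pot, 47 mm across, 55 mm high, to be left alone
- glue_stick: standing glue stick, 28 mm across, 86 mm high, to be left alone
- carton_4: small flat carton, 110 x 66 x 28 mm, to be left alone
- tape_kraft: roll of wide tape, 108 mm across, 48 mm high, to be left alone

How it is judged:
By the outcome, as a careful person would: the job done as asked, in the order asked, and still so for the second after the job is handed in, while the arm keeps its last pose, push and grip.
It also fails if it takes over 64 s, if anything falls off the work surface, if the arm or the gripper's body presses on something with over 40 N, if the wrist force passes 120 N, or if a joint passes its speed limit or range.

ROBOT

A 6-joint arm with a two-finger parallel gripper is mounted at the origin on a cart in front of the work surface, level with it; the furniture and walls round the work are solid. World frame = base frame: x ahead of the robot, y to its left, z up, the work surface at z = 0. Lengths are in m, angles in rad, forces in N, time in s.
With the tool pointing down it reaches from about 0.35 to 0.775 m from the base axis. Payload 7.3 kg.
Tool frame: the origin (TCP) lies between the finger pads, 19 mm behind the fingertips; this is the grasp point; z points along the fingers, y is the line along which they close (so a half turn about z gives the same grasp; the last joint's range is limited). The gripper opens to 92 mm and grips with 3 to 60 N. Pads are 19 mm wide; open, the fingers measure 130 mm over their backs; the gripper's body (75 mm by 190 mm) begins 47 mm behind the grasp point.
Start: joints at [-1.43, 0.342, 1.524, -0, 1.275, -0.146], TCP at [0.149, -0.504, 0.246] pointing down, gripper open.
Joint ranges: [-2.53, 2.53], [-0.77, 2.02], [0.04, 2.7], [-1, 4.14], [0.28, 2.66], [-3.11, 3.11]. Speed limits (rad/s): [2.57, 2.57, 3.14, 3.14, 3.14, 3.14].

INTERFACE

Orientations are given as [roll, pitch, yaw] about the fixed x, y, z axes, in that order (R = Rz(yaw) Ry(pitch) Rx(roll)).
In Python, from cell import robot, read_camera, camera_params, nets gives the robot as it stands. The module is installed in compiled form; this text tells all that it offers.
- The arm moves only by the tool step_arm, never from a script. Its argument "steps" is a list of rows, each an object of numbers: "x", "y", "z": the shift along the tool's x, y, z as a fraction of full scale; "rx", "ry", "rz": the turn, a rotation vector about the tool's x, y, z as a fraction of full scale; "claw": the opening, from -1 (shut) to 1 (fully open). In form: [{"x": .., "y": .., "z": .., "rx": .., "ry": .., "rz": .., "claw": ..}, ...]. A call has 1 to 12 rows; each row is the pose to reach, as a shift and turn from the pose commanded when the call began, along the tool's axes at that moment; what a row does not reach only later rows make up. Full scale, the value 1, is 750 mm for a shift and pi/4 rad for a turn. A row lasts 1/12 s, in which the tool goes at most 41.7 mm and 7.16 degrees, less where a joint would pass 70% of its speed; a pose out of reach is approached as far as the arm can. A call with a number of a shift or a turn outside -1 to 1 is refused whole. A call with a gripper value outside its range is refused whole. The fingers move at their own pace and stop on an object; "squeeze" is the grip in N (left out, the last holds). Time passes only in rows, so rows that repeat a pose let the fingers close. It gives the time, the measured TCP pose, the force, the opening and the grip force at its end, in the units of the state.
- robot.observe(): the state, without advancing time (a new reading comes with each control period).
- read_camera(name): name is "scene" or "top" or "wrist"; returns (picture, depth): 400x640x3 uint8, blue, green, red; 400x640 float32, m along the optical axis (not along the pixel's ray), 0 where there is no reading.
- camera_params(name): a dict with "fx", "fy", "cx", "cy" (pixels), "R" (3x3) and "t" (3): a world point X has camera coordinates R X + t; the wrist camera has in their place "hand_eye" (4x4, takes a point from camera to tool coordinates, whose origin is the TCP and whose axes are the flange's). Camera axes: x right, y down, z forward; pixel columns grow to the right and rows downward; lengths in m; the calibration is good to about 2 mm. A picture is of the moment at which its call begins: read the wrist's pose just before it. camera_params takes no time and is no camera call.
- robot.hand_in(): hands the job in; it is judged then, once.
Trained networks look in the newest picture that a camera, given by its name, has taken for a name from the list of things; names that differ only in an ending like _2 or _b are one class to them, and where a whole thing is asked for, a point or a joint stands for the part that bears it (a point fixed in the world has none). Each returns a list of dicts, best first, with "conf" (0 to 1); they miss things now and then, are a little off and sometimes report something else, mostly with a low value. They report only what shows in the picture. A call takes as long as a camera call.
- nets.masks_of(camera, query): "region" (400x640 bool, what is visible of it) and "box" ([left, top, right, bottom] in pixels, round what is visible of it).
- nets.landmark_of(camera, query): "pixel" ([row, column] in pixels: a listed point, or the origin of a listed thing).
The state is a dict: "time": time; "qpos": joint angles; "qvel": joint speeds; "joint_efforts": joint torques, N m; "tool_pos": TCP position; "tool_rot": TCP orientation; "contact_force": force on the tool from outside, world axes, zero at the start; "torque": the same for the moment, N m; "opening": finger opening in m; "grip_force": force on a finger pad.
Only numpy, scipy, OpenCV 4.12 (cv2) and the standard library are available. Lean on these libraries where they do the work, as an engineer would, in place of code of your own. Each camera call takes 0.05 s, during which the arm holds its last target. There are 200 camera calls.

## Working session

There is one attempt and no reset: what is moved stays moved. The work goes in short steps, Python scripts to look and compute and a tool call to move; the robot and the scene stay as the last step left them, time stands still between calls to the robot, and variables do not carry over. Pictures are saved under pics/ and viewed, at most 10 in all, crops included, and the job is handed in when it is done.

Besides the shell and the picture viewer there is one more tool, called after "Request:" by a JSON object that holds its "name" and its "arguments". step_arm: Moves the arm, as the interface text tells. Its arguments: {"type":"object","properties":{"steps":{"type":"array","items":{"type":"object","properties":{"x":{"type":"number","minimum":-1,"maximum":1},"y":{"type":"number","minimum":-1,"maximum":1},"z":{"type":"number","minimum":-1,"maximum":1},"rx":{"type":"number","minimum":-1,"maximum":1},"ry":{"type":"number","minimum":-1,"maximum":1},"rz":{"type":"number","minimum":-1,"maximum":1},"claw":{"type":"number"}}}},"squeeze":{"type":"number"}},"required":["steps"]}

```bash
mkdir -p pics; cat > h.py <<'E'
import numpy as np, cv2
from cell import robot, read_camera, camera_params, nets
from scipy.spatial.transform import Rotation as Ro
def world(cam,px,depth,r=2):
    p=camera_params(cam); row,col=px; i,j=int(round(row)),int(round(col))
    d=depth[max(0,i-r):i+r+1,max(0,j-r):j+r+1]; d=d[d>0]
    if len(d)==0: return None
    z=np.median(d); c=np.array([(col-p['cx'])/p['fx']*z,(row-p['cy'])/p['fy']*z,z])
    return np.array(p['R']).T@(c-np.array(p['t']))
def ray_z(cam,px,h):
    p=camera_params(cam); row,col=px
    R=np.array(p['R']); o=-R.T@np.array(p['t']); d=R.T@np.array([(col-p['cx'])/p['fx'],(row-p['cy'])/p['fy'],1])
    return o+d*(h-o[2])/d[2]
E
python3 - <<'E'
from h import *
ims={}
for c in ('top','scene'):
    im,d=read_camera(c); ims[c]=im
    cv2.imwrite(f'pics/{c}0.png',im)
    for q,h in [('front_pointer',.056),('bins_axis',.03),('tab_top',.105),('post_0',.094),('tray_bar',.158),('tray_hinge',.15),('tray_lip',.15),('marked_bin',.03),('eraser_0',.15),('carousel_unit',0)]:
        for r in nets.landmark_of(c,q)[:4]:
            w=world(c,r['pixel'],d); print(c,q,round(r['conf'],2),np.round(r['pixel']),'depth',None if w is None else w.round(3),'rayz',ray_z(c,r['pixel'],h).round(3))
s=robot.observe(); print(s)
E
```

```text
top front_pointer 0.9 [232. 371.] depth [ 0.409 -0.107  0.033] rayz [ 0.404 -0.105  0.056]
top front_pointer 0.63 [181. 337.] depth [0.541 0.01  0.151] rayz [0.572 0.007 0.056]
top bins_axis 0.91 [189. 364.] depth [ 0.541 -0.079  0.076] rayz [ 0.555 -0.083  0.03 ]
top bins_axis 0.41 [189. 275.] depth [0.554 0.214 0.007] rayz [0.547 0.212 0.03 ]
top tab_top 0.85 [216. 348.] depth [ 0.46  -0.032  0.034] rayz [ 0.443 -0.028  0.105]
top tab_top 0.25 [181. 339.] depth [0.543 0.003 0.15 ] rayz [0.557 0.002 0.105]
top post_0 0.93 [210. 375.] depth [ 0.476 -0.117  0.062] rayz [ 0.467 -0.113  0.094]
top post_0 0.85 [197. 334.] depth [0.514 0.017 0.067] rayz [0.506 0.018 0.094]
top post_0 0.75 [151. 354.] depth [ 0.672 -0.049  0.07 ] rayz [ 0.663 -0.047  0.094]
top post_0 0.67 [177. 400.] depth [ 0.591 -0.201  0.055] rayz [ 0.578 -0.194  0.094]
top tray_bar 0.64 [193. 274.] depth [0.496 0.201 0.162] rayz [0.497 0.201 0.158]
top tray_hinge 0.59 [187. 324.] depth [0.522 0.051 0.152] rayz [0.523 0.051 0.15 ]
top tray_lip 0.71 [183. 339.] depth [0.535 0.004 0.149] rayz [0.534 0.004 0.15 ]
top tray
[... 2066 characters left out ...]
0.725  0.098 -0.   ]
{'time': 1.1, 'qpos': array([-1.42998094e+00,  3.42002150e-01,  1.52415520e+00, -4.52968150e-05,
        1.27535947e+00, -1.46006814e-01]), 'qvel': array([ 0.00260648, -0.00153559,  0.00242538, -0.0015498 , -0.00035497,
        0.00053919]), 'joint_efforts': array([-1.80556519e-03, -4.31148791e+01, -2.44478309e+01,  7.17647164e-02,
        4.84336296e-02,  9.41482199e-06]), 'tool_pos': array([ 0.14853119, -0.50355356,  0.24552009]), 'tool_rot': array([3.14152393e+00, 5.39075678e-05, 2.86835382e-01]), 'contact_force': array([-0.01097606, -0.08886952,  1.08920628]), 'torque': array([-0.04041941,  0.02609128,  0.01525073]), 'grip_force': 0.0, 'opening': 0.09187906479007986}
```

```bash
python3 - <<'E'
import cv2
a=cv2.imread('pics/top0.png')[110:270,230:430]; b=cv2.imread('pics/scene0.png')[130:290,250:450]
import numpy as np
cv2.imwrite('pics/both.png',cv2.resize(np.hstack([a,b]),(800,320),interpolation=cv2.INTER_CUBIC))
E
```

```text
(no output)
```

View pics/top0.png

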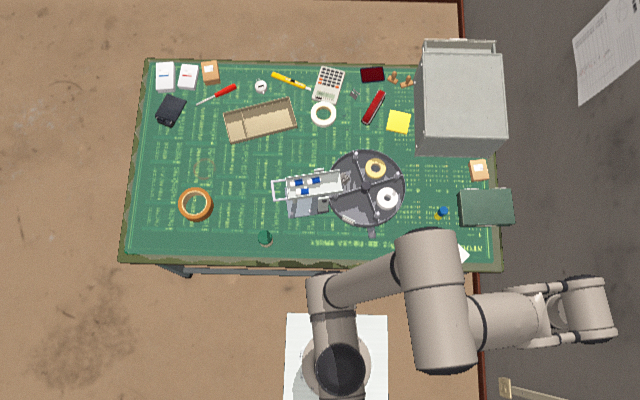

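View pics/both.png

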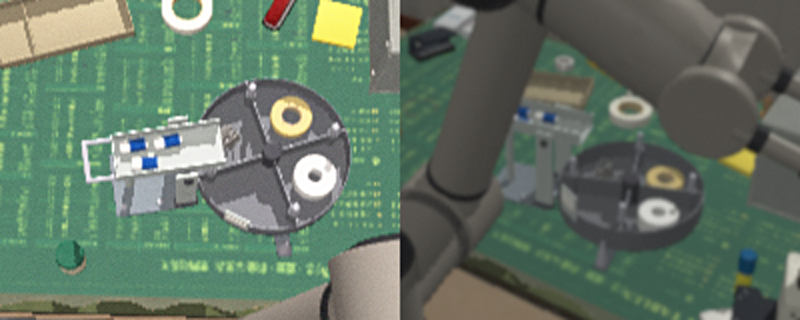

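The top view shows the carousel axis near (row 189, col 364), with the tab at front left (216, 348). The pointer is at (232, 371) and the tray is to the left with its bar near (187, 274). The post next to the label roll, at (177, 400), should be post_2. I'll now fit the geometry and check obstacle heights.

```bash
cat >> h.py <<'E'
from scipy.optimize import least_squares
def fit(meas):
    # meas: list of (kind, xy world); unknown cx,cy,yaw,q ; unit-frame models
    U={'front_pointer':(-.149,0),'bins_axis':(0,0),'tray_bar':(0,.295),'tray_hinge':(0,.145),'tray_lip':(0,.085)}
    B={'tab_top':(.131,45),'marked_bin':(.076,45),'post_0':(.105,0),'post_1':(.105,90),'post_2':(.105,180),'post_3':(.105,270)}
    def model(k,v):
        cx,cy,w,q=v
        if k in U: p=np.array(U[k])
        else:
            r,a=B[k]; a=np.radians(a-45)+np.pi+q; p=r*np.array([np.cos(a),np.sin(a)])
        c,s=np.cos(w),np.sin(w); return np.array([cx+c*p[0]-s*p[1],cy+s*p[0]+c*p[1]])
    f=lambda v:np.concatenate([model(k,v)-m for k,m in meas])
    r=least_squares(f,[.555,-.083,.2,-.65],loss='soft_l1',f_scale=.004)
    return r.x,model,np.round(r.fun.reshape(-1,2)*1000,1) if False else np.round(f(r.x).reshape(-1,2)*1000,1)
E
python3 - <<'E'
from h import *
P=np.array
m=[('front_pointer',P([.404,-.105])),('bins_axis',P([.555,-.083])),('tab_top',P([.443,-.028])),('post_1',P([.467,-.113])),('post_0',P([.506,.018])),('post_3',P([.663,-.047])),('post_2',P([.578,-.194])),('tray_bar',P([.497,.201])),('tray_hinge',P([.523,.051])),('tray_lip',P([.534,.004]))]
v,mod,res=fit(m); print(v); 
for (k,_),r in zip(m,res): print(k,r,mod(k,v).round(3))
print(camera_params('wrist'))
im,d=read_camera('top'); p=camera_params('top'); 
r,c=np.mgrid[0:400,0:640]; X=np.stack([(c-p['cx'])/p['fx']*d,(r-p['cy'])/p['fy']*d,d],-1)-P(p['t']); W=X@P(p['R'])
for x in np.arange(.3,.9,.06):
    print(round(x,2),[round(float(W[(abs(W[...,0]-x)<.03)&(abs(W[...,1]-y)<.03)&(d>0)][:,2].max(initial=-1)),2) for y in np.arange(.36,-.6,-.06)])
E
```

```text
[ 0.55271041 -0.08337233  0.19138772 -0.65965539]
front_pointer [ 2.4 -6.7] [ 0.406 -0.112]
bins_axis [-2.3 -0.4] [ 0.553 -0.083]
tab_top [-7.2  3.8] [ 0.436 -0.024]
post_1 [-14.1  -3.1] [ 0.453 -0.116]
post_0 [14.  -1.6] [0.52  0.016]
post_3 [-10.5  -3.6] [ 0.652 -0.051]
post_2 [ 7.5 10.9] [ 0.585 -0.183]
tray_bar [-0.4  5.2] [0.497 0.206]
tray_hinge [2.1 8. ] [0.525 0.059]
tray_lip [ 2.5 -3.9] [0.537 0.   ]
{'fx': 325.8937950992985, 'fy': 325.8937950992985, 'cx': 316.334951845402, 'cy': 197.42424356945256, 'hand_eye': array([[ 1.72140112e-03, -9.57840753e-01, -2.87294497e-01,
         7.84252361e-02],
       [ 9.99998162e-01,  1.89143819e-03, -3.14306830e-04,
         4.64640693e-04],
       [ 8.44455675e-04, -2.87293428e-01,  9.57842249e-01,
        -1.39452467e-01],
       [ 0.00000000e+00,  0.00000000e+00,  0.00000000e+00,
         1.00000000e+00]])}
0.3 [0.01, 0.02, 0.01, 0.01, 0.01, 0.01, 0.01, 0.02, 0.74, 0.74, -0.69, -0.68, -1.0, 0.04, 0.01, 0.01]
0.36 [0.02, 0.02, 0.06, 0.01, 0.01, 0.02, 0.01, 0.01, 0.01, 0.02, -1.0, -1.0, 0.04, 0.04, 0.02, 0.01]
0.42 [0.01, 0.02, 0.06, 0.0
[... 165 characters left out ...]
.07, 0.07]
0.54 [0.01, 0.01, 0.17, 0.18, 0.18, 0.18, 0.18, 0.09, 0.09, 0.07, 0.08, 0.01, 0.01, 0.06, 0.07, 0.07]
0.6 [0.01, 0.01, 0.02, 0.01, 0.02, 0.17, 0.18, 0.08, 0.08, 0.11, 0.07, 0.02, 0.02, 0.04, 0.04, 0.01]
0.66 [0.01, 0.01, 0.02, 0.02, 0.02, 0.01, 0.08, 0.11, 0.08, 0.08, 0.2, 0.2, 0.2, 0.2, 0.2, 0.19]
0.72 [0.04, 0.04, 0.03, 0.02, 0.02, 0.02, 0.01, 0.02, 0.01, 0.02, 0.2, 0.19, 0.2, 0.19, 0.2, 0.2]
0.78 [0.04, 0.03, 0.04, 0.04, 0.03, 0.04, 0.04, 0.04, 0.04, 0.03, 0.2, 0.19, 0.19, 0.2, 0.2, 0.2]
0.84 [0.04, 0.03, 0.03, 0.04, 0.04, 0.03, 0.03, 0.04, 0.05, 0.02, 0.2, 0.19, 0.19, 0.2, 0.2, 0.2]
0.9 [0.04, 0.04, 0.04, 0.04, 0.02, 0.04, 0.03, 0.04, 0.05, 0.04, 0.2, 0.2, 0.2, 0.19, 0.2, 0.2]
```

```bash
cat >> h.py <<'E'
def go(target,yaw,s=None):
    s=s or robot.observe(); R=Ro.from_euler('xyz',s['tool_rot']); Rt=Ro.from_euler('xyz',[np.pi,0,yaw])
    d=R.inv().apply(np.array(target)-s['tool_pos']); r=(R.inv()*Rt).as_rotvec()
    print('shift',(d/.75).round(4),'turn',(r/(np.pi/4)).round(4),'rows',np.ceil(max(np.linalg.norm(d)/.0417,np.degrees(np.linalg.norm(r))/7.16)))
E
python3 - <<'E'
from h import *
go([.5,-.02,.35],.287)
im,d=read_camera('top'); p=camera_params('top'); P=np.array
r,c=np.mgrid[0:400,0:640]; X=np.stack([(c-p['cx'])/p['fx']*d,(r-p['cy'])/p['fy']*d,d],-1)-P(p['t']); W=X@P(p['R'])
m=(d>0)&(W[...,2]>.15)&(W[...,2]<.24)&(W[...,0]>.6)&(W[...,1]<-.18)
w=W[m][:,:2].astype(np.float32); print(cv2.boxPoints(cv2.minAreaRect(w)).round(3))
E
```

```text
shift [ 0.6319 -0.4858 -0.1393] turn [ 0.0001  0.     -0.0003] rows 15.0
[[ 0.6   -0.666]
 [ 1.213 -0.668]
 [ 1.215 -0.258]
 [ 0.602 -0.255]]
```

Request:
{"name": "step_arm", "arguments": {"steps": [{"x": 0.315, "y": -0.243, "z": -0.07}, {"x": 0.315, "y": -0.243, "z": -0.07}, {"x": 0.315, "y": -0.243, "z": -0.07}, {"x": 0.315, "y": -0.243, "z": -0.07}, {"x": 0.315, "y": -0.243, "z": -0.07}, {"x": 0.315, "y": -0.243, "z": -0.07}, {"x": 0.315, "y": -0.243, "z": -0.07}, {"x": 0.315, "y": -0.243, "z": -0.07}, {"x": 0.315, "y": -0.243, "z": -0.07}]}}

```text
$.steps[0]: bad value
```

Request:
{"name": "step_arm", "arguments": {"steps": [{"x": 0.315, "y": -0.243, "z": -0.07, "rx": 0, "ry": 0, "rz": 0, "claw": -0.3}, {"x": 0.315, "y": -0.243, "z": -0.07, "rx": 0, "ry": 0, "rz": 0, "claw": -0.3}, {"x": 0.315, "y": -0.243, "z": -0.07, "rx": 0, "ry": 0, "rz": 0, "claw": -0.3}, {"x": 0.315, "y": -0.243, "z": -0.07, "rx": 0, "ry": 0, "rz": 0, "claw": -0.3}, {"x": 0.315, "y": -0.243, "z": -0.07, "rx": 0, "ry": 0, "rz": 0, "claw": -0.3}, {"x": 0.315, "y": -0.243, "z": -0.07, "rx": 0, "ry": 0, "rz": 0, "claw": -0.3}, {"x": 0.315, "y": -0.243, "z": -0.07, "rx": 0, "ry": 0, "rz": 0, "claw": -0.3}, {"x": 0.315, "y": -0.243, "z": -0.07, "rx": 0, "ry": 0, "rz": 0, "claw": -0.3}, {"x": 0.315, "y": -0.243, "z": -0.07, "rx": 0, "ry": 0, "rz": 0, "claw": -0.3}]}}

```text
time: 1.95
tool_pos: [0.3251, -0.2598, 0.299]
tool_rot: [3.14, -0.001, 0.291]
contact_force: [-0.1, -0.3, 0.1]
opening: 0.0364
grip_force: 0.0
```

Request:
{"name": "step_arm", "arguments": {"steps": [{"x": 0.315, "y": -0.243, "z": -0.07, "rx": 0, "ry": 0, "rz": 0, "claw": -0.3}, {"x": 0.315, "y": -0.243, "z": -0.07, "rx": 0, "ry": 0, "rz": 0, "claw": -0.3}, {"x": 0.315, "y": -0.243, "z": -0.07, "rx": 0, "ry": 0, "rz": 0, "claw": -0.3}, {"x": 0.315, "y": -0.243, "z": -0.07, "rx": 0, "ry": 0, "rz": 0, "claw": -0.3}, {"x": 0.315, "y": -0.243, "z": -0.07, "rx": 0, "ry": 0, "rz": 0, "claw": -0.3}, {"x": 0.315, "y": -0.243, "z": -0.07, "rx": 0, "ry": 0, "rz": 0, "claw": -0.3}, {"x": 0.315, "y": -0.243, "z": -0.07, "rx": 0, "ry": 0, "rz": 0, "claw": -0.3}, {"x": 0.315, "y": -0.243, "z": -0.07, "rx": 0, "ry": 0, "rz": 0, "claw": -0.3}, {"x": 0.315, "y": -0.243, "z": -0.07, "rx": 0, "ry": 0, "rz": 0, "claw": -0.3}, {"x": 0.315, "y": -0.243, "z": -0.07, "rx": 0, "ry": 0, "rz": 0, "claw": -0.3}]}}

```text
time: 2.78
tool_pos: [0.4984, -0.0212, 0.3497]
tool_rot: [3.141, 0.002, 0.287]
contact_force: [-0.3, 0.2, 0.1]
opening: 0.0325
grip_force: 0.0
```

```bash
cat >> h.py <<'E'
def wcam():
    s=robot.observe(); H=np.array(camera_params('wrist')['hand_eye']); R=Ro.from_euler('xyz',s['tool_rot']).as_matrix()
    Rc=R@H[:3,:3]; t=R@H[:3,3]+s['tool_pos']; im,d=read_camera('wrist'); return Rc,t,im,d
def wray(Rc,t,px,h):
    p=camera_params('wrist'); v=Rc@np.array([(px[1]-p['cx'])/p['fx'],(px[0]-p['cy'])/p['fy'],1]); return t+v*(h-t[2])/v[2]
def wpt(Rc,t,px,d,r=1):
    p=camera_params('wrist'); i,j=int(round(px[0])),int(round(px[1])); q=d[max(0,i-r):i+r+1,max(0,j-r):j+r+1]; q=q[q>0]
    if len(q)==0: return None
    z=np.median(q); return t+Rc@(np.array([(px[1]-p['cx'])/p['fx'],(px[0]-p['cy'])/p['fy'],1])*z)
HH={'front_pointer':.056,'bins_axis':.03,'tab_top':.105,'post_0':.094,'tray_bar':.158,'tray_hinge':.15,'tray_lip':.15,'marked_bin':.03}
def look(name,names=HH):
    Rc,t,im,d=wcam(); cv2.imwrite(f'pics/{name}.png',im)
    for q in names:
        for r in nets.landmark_of('wrist',q)[:4]:
            if r['conf']<.3: continue
            w=wpt(Rc,t,r['pixel'],d); print(q,round(r['conf'],2),np.round(r['pixel']),'depth',None if w is None else w.round(3),'rayz',wray(Rc,t,r['pixel'],HH[q]).round(4))
    return Rc,t,im,d
E
python3 - <<'E'
from h import *
look('w1'); print(robot.observe()['tool_pos'])
E
```

```text
front_pointer 0.75 [241. 359.] depth [ 0.516 -0.038  0.341] rayz [ 0.403 -0.114  0.056]
front_pointer 0.31 [133. 371.] depth [ 0.555 -0.075  0.08 ] rayz [ 0.5539 -0.0797  0.056 ]
bins_axis 0.71 [131. 372.] depth [ 0.558 -0.076  0.081] rayz [ 0.5559 -0.0853  0.03  ]
tab_top 0.92 [218. 305.] depth [ 0.395 -0.033  0.003] rayz [ 0.4324 -0.0258  0.105 ]
post_0 0.95 [131. 471.] depth [ 0.591 -0.181  0.105] rayz [ 0.5913 -0.1862  0.094 ]
post_0 0.82 [219. 378.] depth [ 0.458 -0.115  0.104] rayz [ 0.4544 -0.1177  0.094 ]
post_0 0.71 [ 38. 377.] depth [ 0.653 -0.043  0.104] rayz [ 0.6546 -0.0445  0.094 ]
tray_bar 0.64 [108.  91.] depth [0.504 0.207 0.164] rayz [0.5024 0.2105 0.158 ]
tray_hinge 0.6 [127. 248.] depth [0.528 0.06  0.15 ] rayz [0.5276 0.0596 0.15  ]
marked_bin 0.93 [172. 336.] depth [ 0.486 -0.054  0.03 ] rayz [ 0.4855 -0.0543  0.03  ]
[ 0.49839843 -0.02085437  0.35061299]
```

View pics/w1.png

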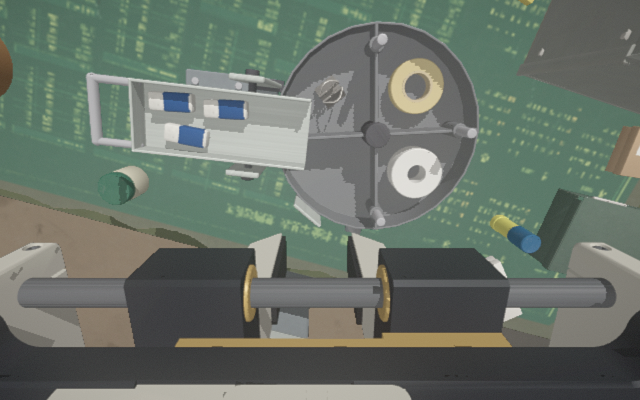

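The wrist view clearly shows the carousel with its hub at (131, 372) and posts at (38, 377), (131, 471) and (219, 378). The tab is at about (210, 306), and the tray has three erasers with its bar at (108, 92). The cabinet is at top right. The empty bin sits between the post at 219,378 and the tray, as expected.

```bash
python3 - <<'E'
from h import *
P=np.array
m=[('bins_axis',P([.556,-.0853])),('front_pointer',P([.403,-.114])),('tab_top',P([.4324,-.0258])),('post_1',P([.4544,-.1177])),('post_3',P([.6546,-.0445])),('post_2',P([.5913,-.1862])),('tray_bar',P([.5024,.2105])),('tray_hinge',P([.5276,.0596])),('marked_bin',P([.4855,-.0543]))]
v,mod,res=fit(m); print(v)
for (k,_),r in zip(m,res): print(k,r,mod(k,v).round(4))
th=np.arctan2(*(mod('post_2',v)-v[:2])[::-1]); print('post2 ang',th)
for q in (-1.571,0):
    u=v.copy(); u[3]=q; print(q,[(k,mod(k,u).round(4)) for k in ('post_2','tab_top')])
# cabinet edges from wrist depth
Rc,t,im,d=wcam(); p=camera_params('wrist'); r,c=np.mgrid[0:400,0:640]
W=t+np.stack([(c-p['cx'])/p['fx']*d,(r-p['cy'])/p['fy']*d,d],-1)@Rc.T
M=(d>0)&(W[...,2]>.15)&(W[...,2]<.24)&(W[...,1]<-.15)
print('cab min x',np.percentile(W[M][:,0],1),'max y',np.percentile(W[M][:,1],99)); 
for y in np.arange(-.2,-.4,-.03):
    s=M&(abs(W[...,1]-y)<.01); print(round(y,2),W[s][:,0].min(initial=9).round(3))
go([*mod('post_2',v),.25],th+np.pi)
E
```

```text
[ 0.55386975 -0.08356889  0.17848166 -0.61340711]
bins_axis [-2.1  1.7] [ 0.5539 -0.0836]
front_pointer [4.2 4. ] [ 0.4072 -0.11  ]
tab_top [ 2.7 -2.6] [ 0.4351 -0.0284]
post_1 [ 0.9 -1.9] [ 0.4553 -0.1196]
post_3 [-2.1 -3. ] [ 0.6525 -0.0475]
post_2 [-1.4  4. ] [ 0.5899 -0.1822]
tray_bar [-0.9 -3.8] [0.5015 0.2067]
tray_hinge [ 0.5 -0.5] [0.5281 0.0591]
marked_bin [-0.6  2.8] [ 0.4849 -0.0515]
post2 ang -1.2203236176545165
-1.571 [('post_2', array([ 0.494 , -0.1698])), ('tab_top', array([0.5306, 0.0454]))]
0 [('post_2', array([ 0.6401, -0.1435])), ('tab_top', array([ 0.425 , -0.1068]))]
cab min x 0.6839270573989612 max y -0.25580961363783383
-0.2 9.0
-0.23 9.0
-0.26 0.682
-0.29 0.686
-0.32 9.0
-0.35 9.0
-0.38 9.0
shift [0.0562 0.241  0.1342] turn [ 3.0000e-04  1.0000e-04 -2.0819e+00] rows 14.0
```

Request:
{"name": "step_arm", "arguments": {"steps": [{"x": 0.056, "y": 0.241, "z": 0.09, "rx": 0, "ry": 0, "rz": -1, "claw": 0}, {"x": 0.056, "y": 0.241, "z": 0.09, "rx": 0, "ry": 0, "rz": -1, "claw": 0}, {"x": 0.056, "y": 0.241, "z": 0.09, "rx": 0, "ry": 0, "rz": -1, "claw": 0}, {"x": 0.056, "y": 0.241, "z": 0.09, "rx": 0, "ry": 0, "rz": -1, "claw": 0}, {"x": 0.056, "y": 0.241, "z": 0.09, "rx": 0, "ry": 0, "rz": -1, "claw": 0}, {"x": 0.056, "y": 0.241, "z": 0.09, "rx": 0, "ry": 0, "rz": -1, "claw": 0}, {"x": 0.056, "y": 0.241, "z": 0.09, "rx": 0, "ry": 0, "rz": -1, "claw": 0}, {"x": 0.056, "y": 0.241, "z": 0.09, "rx": 0, "ry": 0, "rz": -1, "claw": 0}]}}

```text
time: 3.95
tool_pos: [0.59, -0.1825, 0.2821]
tool_rot: [-3.14, 0.0, 1.072]
contact_force: [0.5, 0.1, 0.3]
opening: 0.0459
grip_force: 0.0
```

Request:
{"name": "step_arm", "arguments": {"steps": [{"x": 0, "y": 0, "z": 0, "rx": 0, "ry": 0, "rz": -1, "claw": 0}, {"x": 0, "y": 0, "z": 0, "rx": 0, "ry": 0, "rz": -1, "claw": 0}, {"x": 0, "y": 0, "z": 0, "rx": 0, "ry": 0, "rz": -1, "claw": 0}, {"x": 0, "y": 0, "z": 0, "rx": 0, "ry": 0, "rz": -1, "claw": 0}, {"x": 0, "y": 0, "z": 0, "rx": 0, "ry": 0, "rz": -1, "claw": 0}, {"x": 0, "y": 0, "z": 0, "rx": 0, "ry": 0, "rz": -1, "claw": 0}, {"x": 0, "y": 0, "z": 0, "rx": 0, "ry": 0, "rz": -1, "claw": 0}, {"x": 0, "y": 0, "z": 0, "rx": 0, "ry": 0, "rz": -1, "claw": 0}]}}

```text
time: 4.62
tool_pos: [0.59, -0.1814, 0.2834]
tool_rot: [3.141, 0.001, 1.858]
contact_force: [0.0, 0.3, 0.2]
opening: 0.0458
grip_force: 0.0
```

```bash
python3 - <<'E'
from h import *
s=robot.observe(); print(s['tool_pos'],s['tool_rot'],s['qpos'])
look('w2',['bins_axis','post_0','tab_top'])
go([.590,-.184,.094],1.921)
E
```

```text
[ 0.59000876 -0.18141091  0.28342789] [3.14117991e+00 5.02202635e-04 1.85785214e+00] [-4.22331772e-01  4.93295709e-01  1.18253226e+00 -1.12833547e-04
  1.46512439e+00 -7.09375821e-01]
bins_axis 0.72 [ 77. 308.] depth [ 0.555 -0.089  0.081] rayz [ 0.553  -0.0864  0.03  ]
bins_axis 0.58 [ 57. 168.] depth [ 0.409 -0.11   0.056] rayz [ 0.3974 -0.11    0.03  ]
post_0 0.97 [178. 312.] depth [ 0.586 -0.18   0.105] rayz [ 0.5863 -0.1829  0.094 ]
post_0 0.96 [ 65. 419.] depth [ 0.65  -0.051  0.105] rayz [ 0.6525 -0.0491  0.094 ]
post_0 0.86 [ 78. 199.] depth [ 0.46  -0.119  0.104] rayz [ 0.4568 -0.1196  0.094 ]
post_0 0.7 [ 79. 310.] depth [ 0.558 -0.09   0.08 ] rayz [ 0.5581 -0.0905  0.094 ]
tab_top 0.73 [ 78. 198.] depth [ 0.459 -0.119  0.105] rayz [ 0.4593 -0.1195  0.105 ]
shift [-0.003  -0.001   0.2523] turn [ 0.0003  0.0004 -0.0827] rows 5.0
```

Request:
{"name": "step_arm", "arguments": {"squeeze": 15, "steps": [{"x": -0.002, "y": -0.001, "z": 0.05, "rx": 0, "ry": 0, "rz": -0.08, "claw": 0}, {"x": -0.002, "y": -0.001, "z": 0.1, "rx": 0, "ry": 0, "rz": -0.08, "claw": 0}, {"x": -0.002, "y": -0.001, "z": 0.15, "rx": 0, "ry": 0, "rz": -0.08, "claw": 0}, {"x": -0.002, "y": -0.001, "z": 0.19, "rx": 0, "ry": 0, "rz": -0.08, "claw": 0}, {"x": -0.002, "y": -0.001, "z": 0.22, "rx": 0, "ry": 0, "rz": -0.08, "claw": 0}, {"x": -0.002, "y": -0.001, "z": 0.24, "rx": 0, "ry": 0, "rz": -0.08, "claw": 0}, {"x": -0.002, "y": -0.001, "z": 0.25, "rx": 0, "ry": 0, "rz": -0.08, "claw": 0}, {"x": -0.002, "y": -0.001, "z": 0.25, "rx": 0, "ry": 0, "rz": -0.08, "claw": -1}, {"x": -0.002, "y": -0.001, "z": 0.25, "rx": 0, "ry": 0, "rz": -0.08, "claw": -1}, {"x": -0.002, "y": -0.001, "z": 0.25, "rx": 0, "ry": 0, "rz": -0.08, "claw": -1}, {"x": -0.002, "y": -0.001, "z": 0.25, "rx": 0, "ry": 0, "rz": -0.08, "claw": -1}, {"x": -0.002, "y": -0.001, "z": 0.25, "rx": 0, "ry": 0, "rz": -0.08, "claw": -1}]}}

```text
time: 5.82
tool_pos: [0.5903, -0.1837, 0.0968]
tool_rot: [3.14, 0.002, 1.92]
contact_force: [-0.4, -0.3, 0.4]
opening: 0.0171
grip_force: 0.0
```

```bash
cat >> h.py <<'E'
def arc(dphi,n,rad=.105,c=(.5540,-.0845),start=None):
    # rotate the grasp about the axis by dphi from the present; rows in tool axes
    s=robot.observe(); p=s['tool_pos']; R=Ro.from_euler('xyz',s['tool_rot'])
    rel=p[:2]-np.array(c); a0=np.arctan2(rel[1],rel[0]) if start is None else start
    print('r',np.linalg.norm(rel).round(4),'ang',a0.round(4),'yaw',s['tool_rot'][2].round(4))
    for i in range(1,n+1):
        a=a0+dphi*i/n; q=np.array([*(np.array(c)+rad*np.array([np.cos(a),np.sin(a)])),p[2]])
        print((R.inv().apply(q-p)/.75).round(4), 'rz',round(-dphi*i/n/(np.pi/4),3))
E
python3 - <<'E'
from h import *
s=robot.observe(); print(s['tool_pos'],s['contact_force'],s['opening'],s['grip_force'])
arc(-.48,9); 
E
```

```text
[ 0.59029914 -0.18366564  0.09676276] [-0.4162065  -0.33943152  0.36486179] 0.017095854338326773 0.0
r 0.1056 ang -1.2199 yaw 1.9203
[ 0.001  -0.0075 -0.    ] rz 0.068
[ 0.0016 -0.0149 -0.    ] rz 0.136
[ 0.0026 -0.0223 -0.    ] rz 0.204
[ 0.0039 -0.0296 -0.0001] rz 0.272
[ 0.0057 -0.0369 -0.0001] rz 0.34
[ 0.0078 -0.0441 -0.0001] rz 0.407
[ 0.0104 -0.0511 -0.0001] rz 0.475
[ 0.0133 -0.058  -0.0001] rz 0.543
[ 0.0165 -0.0647 -0.0001] rz 0.611
```

Request:
{"name": "step_arm", "arguments": {"squeeze": 15, "steps": [{"x": 0, "y": 0, "z": 0, "rx": 0, "ry": 0, "rz": 0, "claw": -1}, {"x": 0, "y": 0, "z": 0, "rx": 0, "ry": 0, "rz": 0, "claw": -1}, {"x": 0, "y": 0, "z": 0, "rx": 0, "ry": 0, "rz": 0, "claw": -1}, {"x": 0.001, "y": -0.0075, "z": 0, "rx": 0, "ry": 0, "rz": 0.068, "claw": -1}, {"x": 0.0016, "y": -0.015, "z": 0, "rx": 0, "ry": 0, "rz": 0.136, "claw": -1}, {"x": 0.0026, "y": -0.0223, "z": 0, "rx": 0, "ry": 0, "rz": 0.204, "claw": -1}, {"x": 0.004, "y": -0.0296, "z": 0, "rx": 0, "ry": 0, "rz": 0.272, "claw": -1}, {"x": 0.0057, "y": -0.037, "z": 0, "rx": 0, "ry": 0, "rz": 0.34, "claw": -1}, {"x": 0.0078, "y": -0.044, "z": 0, "rx": 0, "ry": 0, "rz": 0.407, "claw": -1}, {"x": 0.0104, "y": -0.051, "z": 0, "rx": 0, "ry": 0, "rz": 0.475, "claw": -1}, {"x": 0.0133, "y": -0.058, "z": 0, "rx": 0, "ry": 0, "rz": 0.543, "claw": -1}, {"x": 0.0165, "y": -0.0647, "z": 0, "rx": 0, "ry": 0, "rz": 0.611, "claw": -1}]}}

```text
time: 6.82
tool_pos: [0.5403, -0.1893, 0.0964]
tool_rot: [3.139, 0.002, 1.438]
contact_force: [0.4, -1.7, 4.4]
opening: 0.0114
grip_force: 15.0
```

```bash
python3 - <<'E'
from h import *
s=robot.observe(); a=np.arctan2(s['tool_pos'][1]+.0845,s['tool_pos'][0]-.554); print(s['tool_pos'],s['grip_force'],s['opening'],s['contact_force'])
goal=np.arctan2(-.1698+.0836,.494-.5539); print(a,goal)
arc(goal-a if goal-a>-2 else 0,10)
E
```

```text
[ 0.5403269  -0.18926453  0.09642771] 15.001723319292068 0.011391087588381832 [ 0.3585579  -1.65087748  4.35694319]
-1.7005754832219995 -2.1780882923512452
r 0.1057 ang -1.7006 yaw 1.4379
[ 0.001  -0.0067 -0.    ] rz 0.061
[ 0.0015 -0.0134 -0.    ] rz 0.122
[ 0.0022 -0.02   -0.0001] rz 0.182
[ 0.0033 -0.0266 -0.0001] rz 0.243
[ 0.0047 -0.0331 -0.0001] rz 0.304
[ 0.0065 -0.0396 -0.0001] rz 0.365
[ 0.0085 -0.046  -0.0001] rz 0.426
[ 0.0108 -0.0522 -0.0001] rz 0.486
[ 0.0134 -0.0584 -0.0002] rz 0.547
[ 0.0163 -0.0644 -0.0002] rz 0.608
```

Request:
{"name": "step_arm", "arguments": {"steps": [{"x": 0.001, "y": -0.0067, "z": 0, "rx": 0, "ry": 0, "rz": 0.061, "claw": -1}, {"x": 0.0015, "y": -0.0134, "z": 0, "rx": 0, "ry": 0, "rz": 0.122, "claw": -1}, {"x": 0.0022, "y": -0.02, "z": 0, "rx": 0, "ry": 0, "rz": 0.182, "claw": -1}, {"x": 0.0033, "y": -0.0266, "z": 0, "rx": 0, "ry": 0, "rz": 0.243, "claw": -1}, {"x": 0.0047, "y": -0.0331, "z": 0, "rx": 0, "ry": 0, "rz": 0.304, "claw": -1}, {"x": 0.0065, "y": -0.0396, "z": 0, "rx": 0, "ry": 0, "rz": 0.365, "claw": -1}, {"x": 0.0085, "y": -0.046, "z": 0, "rx": 0, "ry": 0, "rz": 0.426, "claw": -1}, {"x": 0.0108, "y": -0.0522, "z": 0, "rx": 0, "ry": 0, "rz": 0.486, "claw": -1}, {"x": 0.0134, "y": -0.0584, "z": 0, "rx": 0, "ry": 0, "rz": 0.547, "claw": -1}, {"x": 0.0163, "y": -0.0644, "z": 0, "rx": 0, "ry": 0, "rz": 0.608, "claw": -1}, {"x": 0.0163, "y": -0.0644, "z": 0, "rx": 0, "ry": 0, "rz": 0.608, "claw": -1}]}}

```text
time: 7.73
tool_pos: [0.4929, -0.171, 0.0964]
tool_rot: [3.14, 0.002, 0.961]
contact_force: [-4.8, -6.2, 5.5]
opening: 0.0116
grip_force: 15.0
```

Request:
{"name": "step_arm", "arguments": {"steps": [{"x": 0, "y": 0, "z": 0, "rx": 0, "ry": 0, "rz": 0, "claw": 0}, {"x": 0, "y": 0, "z": 0, "rx": 0, "ry": 0, "rz": 0, "claw": 0}, {"x": 0, "y": 0, "z": 0, "rx": 0, "ry": 0, "rz": 0, "claw": 0}, {"x": 0, "y": 0, "z": 0, "rx": 0, "ry": 0, "rz": 0, "claw": 0}, {"x": 0, "y": 0, "z": -0.05, "rx": 0, "ry": 0, "rz": 0, "claw": 0}, {"x": 0, "y": 0, "z": -0.1, "rx": 0, "ry": 0, "rz": 0, "claw": 0}, {"x": 0, "y": 0, "z": -0.15, "rx": 0, "ry": 0, "rz": 0, "claw": 0}, {"x": 0, "y": 0, "z": -0.2, "rx": 0, "ry": 0, "rz": 0, "claw": 0}, {"x": 0, "y": 0, "z": -0.25, "rx": 0, "ry": 0, "rz": 0, "claw": 0}, {"x": 0, "y": 0, "z": -0.28, "rx": 0, "ry": 0, "rz": 0, "claw": 0}, {"x": 0, "y": 0, "z": -0.28, "rx": 0, "ry": 0, "rz": 0, "claw": 0}]}}

```text
time: 8.65
tool_pos: [0.4954, -0.1707, 0.311]
tool_rot: [3.132, -0.001, 0.963]
contact_force: [0.6, 0.6, -0.2]
opening: 0.0459
grip_force: 0.0
```

```bash
python3 - <<'E'
from h import *
look('w3')
go([.502,.208,.30],.178)
E
```

```text
front_pointer 0.93 [166. 223.] depth [ 0.386 -0.107  0.002] rayz [ 0.4041 -0.1068  0.056 ]
front_pointer 0.64 [171. 313.] depth [ 0.498 -0.166  0.104] rayz [ 0.4918 -0.1745  0.056 ]
bins_axis 0.58 [ 74. 312.] depth [ 0.554 -0.084  0.081] rayz [ 0.5558 -0.0809  0.03  ]
post_0 0.96 [ 74. 416.] depth [ 0.638 -0.144  0.105] rayz [ 0.6407 -0.1451  0.094 ]
post_0 0.8 [ 72. 209.] depth [ 0.47  -0.026  0.106] rayz [ 0.4673 -0.0234  0.094 ]
post_0 0.78 [173. 314.] depth [ 0.497 -0.169  0.105] rayz [ 0.4956 -0.1709  0.094 ]
marked_bin 0.67 [ 28. 269.] depth [ 0.543 -0.011  0.03 ] rayz [ 0.5429 -0.0106  0.03  ]
shift [ 0.4202 -0.2783  0.0065] turn [-0.0021  0.0013  0.9996] rows 10.0
```

View pics/w3.png

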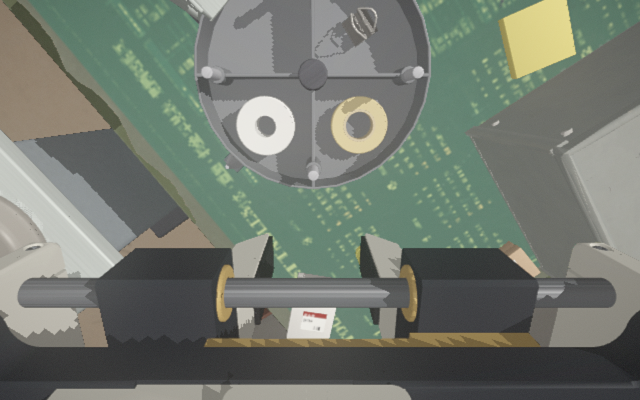

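Request:
{"name": "step_arm", "arguments": {"steps": [{"x": 0.42, "y": -0.278, "z": 0, "rx": 0, "ry": 0, "rz": 1, "claw": -0.35}, {"x": 0.42, "y": -0.278, "z": 0, "rx": 0, "ry": 0, "rz": 1, "claw": -0.35}, {"x": 0.42, "y": -0.278, "z": 0, "rx": 0, "ry": 0, "rz": 1, "claw": -0.35}, {"x": 0.42, "y": -0.278, "z": 0, "rx": 0, "ry": 0, "rz": 1, "claw": -0.35}, {"x": 0.42, "y": -0.278, "z": 0, "rx": 0, "ry": 0, "rz": 1, "claw": -0.35}, {"x": 0.42, "y": -0.278, "z": 0, "rx": 0, "ry": 0, "rz": 1, "claw": -0.35}, {"x": 0.42, "y": -0.278, "z": 0, "rx": 0, "ry": 0, "rz": 1, "claw": -0.35}, {"x": 0.42, "y": -0.278, "z": 0, "rx": 0, "ry": 0, "rz": 1, "claw": -0.35}, {"x": 0.42, "y": -0.278, "z": 0, "rx": 0, "ry": 0, "rz": 1, "claw": -0.35}, {"x": 0.42, "y": -0.278, "z": 0, "rx": 0, "ry": 0, "rz": 1, "claw": -0.35}, {"x": 0.42, "y": -0.278, "z": 0, "rx": 0, "ry": 0, "rz": 1, "claw": -0.35}, {"x": 0.42, "y": -0.278, "z": 0, "rx": 0, "ry": 0, "rz": 1, "claw": -0.35}]}}

```text
time: 10.1
tool_pos: [0.5019, 0.2092, 0.3047]
tool_rot: [3.141, 0.001, 0.181]
contact_force: [-0.4, 0.3, -0.3]
opening: 0.0296
grip_force: 0.0
```

```bash
python3 - <<'E'
from h import *
s=robot.observe(); print(s['tool_pos'],s['tool_rot'])
Rc,t,im,d=look('w4',['tray_bar','tray_hinge','tray_lip'])
p=camera_params('wrist'); r,c=np.mgrid[0:400,0:640]
W=t+np.stack([(c-p['cx'])/p['fx']*d,(r-p['cy'])/p['fy']*d,d],-1)@Rc.T
M=(d>0)&(W[...,2]>.145)&(W[...,2]<.19)
U=np.array([[np.cos(.178),np.sin(.178)],[-np.sin(.178),np.cos(.178)]]); V=(W[...,:2]-[.5539,-.0836])@U.T
for x in (-.02,-.01,0,.01,.02,.03):
    m=M&(abs(V[...,0]-x)<.003)&(V[...,1]>.25); print(x, np.round(V[m][:,1],3)[:12], W[m][:,2].max(initial=0).round(3))
E
```

```text
[0.50187252 0.20919815 0.30468461] [3.14119862e+00 1.32520025e-03 1.81189272e-01]
tray_bar 0.8 [188. 315.] depth [0.504 0.21  0.161] rayz [0.5033 0.2101 0.158 ]
tray_bar 0.31 [190. 480.] depth [0.527 0.058 0.151] rayz [0.5287 0.0625 0.158 ]
tray_hinge 0.91 [189. 476.] depth [0.527 0.061 0.15 ] rayz [0.5271 0.0613 0.15  ]
tray_lip 0.86 [187. 547.] depth [ 0.53  -0.065  0.069] rayz [ 0.541  -0.0028  0.15  ]
-0.02 [0.252 0.253 0.252 0.252 0.252 0.299 0.253 0.252 0.299 0.298 0.297 0.296] 0.176
-0.01 [0.252 0.253 0.253 0.299 0.298 0.297 0.295 0.293 0.292 0.291 0.29  0.252] 0.176
0 [0.252 0.253 0.252 0.252 0.253 0.299 0.298 0.297 0.292 0.29  0.252 0.253] 0.175
0.01 [0.252 0.299 0.298 0.297 0.29  0.253 0.252 0.299 0.298 0.297 0.297 0.296] 0.176
0.02 [0.252 0.252 0.252 0.299 0.298 0.29  0.289 0.252 0.252 0.252 0.299 0.298] 0.175
0.03 [0.298 0.297 0.297 0.296 0.293 0.292 0.291 0.291 0.29  0.289 0.288 0.287] 0.175
```

View pics/w4.png

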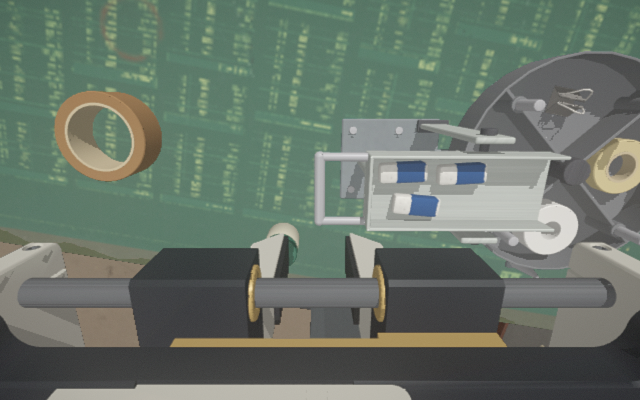

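Request:
{"name": "step_arm", "arguments": {"squeeze": 12, "steps": [{"x": 0, "y": 0, "z": 0.05, "rx": 0, "ry": 0, "rz": 0, "claw": -0.35}, {"x": 0, "y": 0, "z": 0.1, "rx": 0, "ry": 0, "rz": 0, "claw": -0.35}, {"x": 0, "y": 0, "z": 0.14, "rx": 0, "ry": 0, "rz": 0, "claw": -0.35}, {"x": 0, "y": 0, "z": 0.17, "rx": 0, "ry": 0, "rz": 0, "claw": -0.35}, {"x": 0, "y": 0, "z": 0.185, "rx": 0, "ry": 0, "rz": 0, "claw": -0.35}, {"x": 0, "y": 0, "z": 0.185, "rx": 0, "ry": 0, "rz": 0, "claw": -0.35}, {"x": 0, "y": 0, "z": 0.185, "rx": 0, "ry": 0, "rz": 0, "claw": -1}, {"x": 0, "y": 0, "z": 0.185, "rx": 0, "ry": 0, "rz": 0, "claw": -1}, {"x": 0, "y": 0, "z": 0.185, "rx": 0, "ry": 0, "rz": 0, "claw": -1}, {"x": 0, "y": 0, "z": 0.185, "rx": 0, "ry": 0, "rz": 0, "claw": -1}, {"x": 0, "y": 0, "z": 0.185, "rx": 0, "ry": 0, "rz": 0, "claw": -1}, {"x": 0, "y": 0, "z": 0.185, "rx": 0, "ry": 0, "rz": 0, "claw": -1}]}}

```text
time: 11.3
tool_pos: [0.5032, 0.2069, 0.168]
tool_rot: [3.14, -0.003, 0.178]
contact_force: [0.9, -5.1, 5.9]
opening: 0.0094
grip_force: 12.0
```

```bash
python3 - <<'E'
from h import *
s=robot.observe(); print(s['tool_pos'],s['tool_rot'],s['contact_force'],s['opening'],s['grip_force'])
R=Ro.from_euler('xyz',s['tool_rot'])
for th in np.linspace(.1,1.05,12):
    y=.150*np.cos(th)-.008*np.sin(th)-.150; z=.150*np.sin(th)+.008*np.cos(th)-.008
    w=np.array([-np.sin(.178)*y,np.cos(.178)*y,z]); print(th.round(2),(R.inv().apply(w)/.75).round(4))
E
```

```text
[0.50322459 0.20693124 0.16800973] [ 3.14014781e+00 -2.57390510e-03  1.77623596e-01] [ 0.90585003 -5.06185118  5.90917007] 0.009353670511602326 11.999606341123581
0.1 [ 0.0001  0.0021 -0.0199]
0.19 [ 0.0001  0.0055 -0.0369]
0.27 [ 0.0001  0.0103 -0.0535]
0.36 [ 0.0002  0.0166 -0.0696]
0.45 [ 0.0002  0.0242 -0.0851]
0.53 [ 0.0003  0.0332 -0.0999]
0.62 [ 0.0003  0.0434 -0.1139]
0.7 [ 0.0003  0.0547 -0.1269]
0.79 [ 0.0004  0.0671 -0.1389]
0.88 [ 0.0004  0.0806 -0.1498]
0.96 [ 0.0004  0.0949 -0.1595]
1.05 [ 0.0005  0.11   -0.168 ]
```

Request:
{"name": "step_arm", "arguments": {"steps": [{"x": 0, "y": 0.004, "z": -0.02, "rx": 0, "ry": 0, "rz": 0, "claw": -1}, {"x": 0, "y": 0.008, "z": -0.037, "rx": 0, "ry": 0, "rz": 0, "claw": -1}, {"x": 0, "y": 0.0125, "z": -0.0535, "rx": 0, "ry": 0, "rz": 0, "claw": -1}, {"x": 0, "y": 0.019, "z": -0.0695, "rx": 0, "ry": 0, "rz": 0, "claw": -1}, {"x": 0, "y": 0.0265, "z": -0.085, "rx": 0, "ry": 0, "rz": 0, "claw": -1}, {"x": 0, "y": 0.0355, "z": -0.1, "rx": 0, "ry": 0, "rz": 0, "claw": -1}, {"x": 0, "y": 0.0455, "z": -0.114, "rx": 0, "ry": 0, "rz": 0, "claw": -1}, {"x": 0, "y": 0.057, "z": -0.127, "rx": 0, "ry": 0, "rz": 0, "claw": -1}, {"x": 0, "y": 0.0695, "z": -0.139, "rx": 0, "ry": 0, "rz": 0, "claw": -1}, {"x": 0, "y": 0.083, "z": -0.15, "rx": 0, "ry": 0, "rz": 0, "claw": -1}, {"x": 0, "y": 0.097, "z": -0.1595, "rx": 0, "ry": 0, "rz": 0, "claw": -1}, {"x": 0, "y": 0.105, "z": -0.164, "rx": 0, "ry": 0, "rz": 0, "claw": -1}]}}

```text
time: 12.3
tool_pos: [0.5166, 0.1315, 0.2927]
tool_rot: [-3.138, -0.005, 0.178]
contact_force: [-1.8, 6.6, 9.9]
opening: 0.009
grip_force: 12.0
```

Request:
{"name": "step_arm", "arguments": {"steps": [{"x": 0, "y": 0, "z": 0, "rx": 0, "ry": 0, "rz": 0, "claw": -1}, {"x": 0, "y": 0, "z": 0, "rx": 0, "ry": 0, "rz": 0, "claw": -1}, {"x": 0, "y": 0, "z": 0, "rx": 0, "ry": 0, "rz": 0, "claw": -1}, {"x": 0, "y": 0, "z": 0, "rx": 0, "ry": 0, "rz": 0, "claw": -1}, {"x": 0, "y": 0, "z": 0, "rx": 0, "ry": 0, "rz": 0, "claw": -1}, {"x": 0, "y": 0, "z": 0, "rx": 0, "ry": 0, "rz": 0, "claw": -1}, {"x": 0, "y": 0, "z": 0, "rx": 0, "ry": 0, "rz": 0, "claw": -1}, {"x": 0, "y": 0, "z": 0, "rx": 0, "ry": 0, "rz": 0, "claw": -1}]}}

```text
time: 12.97
tool_pos: [0.5164, 0.1323, 0.2921]
tool_rot: [-3.138, -0.005, 0.179]
contact_force: [-2.9, 7.2, 10.7]
opening: 0.0093
grip_force: 12.0
```

```bash
python3 - <<'E'
from h import *
s=robot.observe(); print(s['tool_pos'],s['contact_force'],s['opening'],s['grip_force'])
Rc,t,im,d=look('w5',['tray_bar'])
a,_=read_camera('scene'); b,_=read_camera('top')
for c in ('wrist','top','scene'):
    for r in nets.landmark_of(c,'eraser_0')[:5]: print(c,r['conf'],r['pixel'])
A=cv2.resize(a[150:270,280:430],(400,300),interpolation=cv2.INTER_CUBIC);B=cv2.resize(b[120:250,260:422],(400,300),interpolation=cv2.INTER_CUBIC)
cv2.imwrite('pics/c5.png',np.vstack([np.hstack([A,B]),np.hstack([cv2.resize(im,(400,250)),np.zeros((250,400,3),np.uint8)])]))
E
```

```text
[0.51644158 0.1323379  0.29214636] [-2.90649934  7.16742519 10.69268101] 0.0092891459453611 12.001947909593582
tray_bar 0.84 [262. 313.] depth [0.518 0.134 0.285] rayz [0.4517 0.1236 0.158 ]
wrist 0.59 [193.4, 446.7]
wrist 0.58 [167.6, 494.9]
wrist 0.54 [156.8, 456.0]
wrist 0.48 [156.7, 424.6]
top 0.53 [188.4, 362.0]
top 0.52 [197.5, 350.0]
top 0.44 [186.4, 346.0]
top 0.43 [187.2, 340.8]
scene 0.5 [225.9, 346.6]
scene 0.45 [219.3, 354.3]
```

View pics/c5.png

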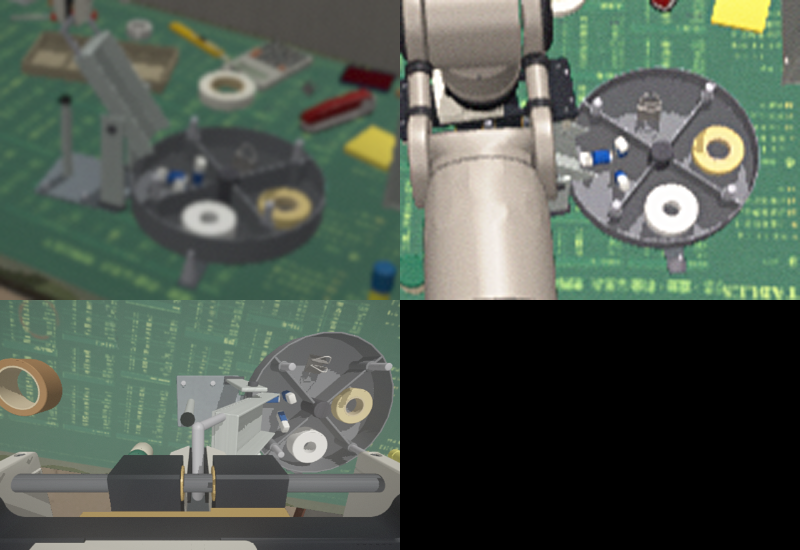

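The tray is tilted about 1 rad. The top and scene views show all three blue and white erasers in the marked bin, so I'll lower the tray along the same arc.

Request:
{"name": "step_arm", "arguments": {"steps": [{"x": 0, "y": -0.008, "z": 0.0045, "rx": 0, "ry": 0, "rz": 0, "claw": -1}, {"x": 0, "y": -0.022, "z": 0.014, "rx": 0, "ry": 0, "rz": 0, "claw": -1}, {"x": 0, "y": -0.0355, "z": 0.025, "rx": 0, "ry": 0, "rz": 0, "claw": -1}, {"x": 0, "y": -0.048, "z": 0.037, "rx": 0, "ry": 0, "rz": 0, "claw": -1}, {"x": 0, "y": -0.0595, "z": 0.05, "rx": 0, "ry": 0, "rz": 0, "claw": -1}, {"x": 0, "y": -0.0695, "z": 0.064, "rx": 0, "ry": 0, "rz": 0, "claw": -1}, {"x": 0, "y": -0.0785, "z": 0.079, "rx": 0, "ry": 0, "rz": 0, "claw": -1}, {"x": 0, "y": -0.086, "z": 0.0945, "rx": 0, "ry": 0, "rz": 0, "claw": -1}, {"x": 0, "y": -0.0925, "z": 0.1105, "rx": 0, "ry": 0, "rz": 0, "claw": -1}, {"x": 0, "y": -0.097, "z": 0.127, "rx": 0, "ry": 0, "rz": 0, "claw": -1}, {"x": 0, "y": -0.1005, "z": 0.144, "rx": 0, "ry": 0, "rz": 0, "claw": -1}, {"x": 0, "y": -0.102, "z": 0.155, "rx": 0, "ry": 0, "rz": 0, "claw": -1}]}}

```text
time: 14.32
tool_pos: [0.5031, 0.2063, 0.1717]
tool_rot: [-3.141, -0.001, 0.178]
contact_force: [4.5, 4.3, 1.2]
opening: 0.0092
grip_force: 12.0
```

Request:
{"name": "step_arm", "arguments": {"steps": [{"x": 0, "y": -0.0005, "z": 0.005, "rx": 0, "ry": 0, "rz": 0, "claw": -1}, {"x": 0, "y": -0.0005, "z": 0.008, "rx": 0, "ry": 0, "rz": 0, "claw": -1}, {"x": 0, "y": -0.0005, "z": 0.009, "rx": 0, "ry": 0, "rz": 0, "claw": -1}, {"x": 0, "y": -0.0005, "z": 0.009, "rx": 0, "ry": 0, "rz": 0, "claw": -1}]}}

```text
time: 14.65
tool_pos: [0.5031, 0.2067, 0.1657]
tool_rot: [-3.141, -0.001, 0.178]
contact_force: [2.3, 4.9, 0.7]
opening: 0.0097
grip_force: 12.0
```

Request:
{"name": "step_arm", "arguments": {"steps": [{"x": 0, "y": 0, "z": 0, "rx": 0, "ry": 0, "rz": 0, "claw": -0.35}, {"x": 0, "y": 0, "z": 0, "rx": 0, "ry": 0, "rz": 0, "claw": -0.35}, {"x": 0, "y": 0, "z": 0, "rx": 0, "ry": 0, "rz": 0, "claw": -0.35}, {"x": 0, "y": 0, "z": 0, "rx": 0, "ry": 0, "rz": 0, "claw": -0.35}, {"x": 0, "y": 0, "z": -0.03, "rx": 0, "ry": 0, "rz": 0, "claw": -0.35}, {"x": 0, "y": 0, "z": -0.08, "rx": 0, "ry": 0, "rz": 0, "claw": -0.35}, {"x": 0, "y": 0, "z": -0.13, "rx": 0, "ry": 0, "rz": 0, "claw": -0.35}, {"x": 0, "y": 0, "z": -0.18, "rx": 0, "ry": 0, "rz": 0, "claw": -0.35}, {"x": 0, "y": 0, "z": -0.2, "rx": 0, "ry": 0, "rz": 0, "claw": -0.35}, {"x": 0, "y": 0, "z": -0.2, "rx": 0, "ry": 0, "rz": 0, "claw": -0.35}]}}

```text
time: 15.48
tool_pos: [0.504, 0.206, 0.3213]
tool_rot: [-3.141, -0.008, 0.177]
contact_force: [-0.9, 0.1, 0.1]
opening: 0.0303
grip_force: 0.0
```

```bash
python3 - <<'E'
from h import *
Rc,t,im,d=look('w6',['tray_bar','tray_lip','post_0','marked_bin','bins_axis'])
for r in nets.landmark_of('wrist','eraser_0')[:5]: print(r['conf'],r['pixel'],wpt(Rc,t,r['pixel'],d))
go([.4945,-.171,.25],.961)
E
```

```text
tray_bar 0.85 [184. 312.] depth [0.506 0.21  0.162] rayz [0.5053 0.2104 0.158 ]
tray_bar 0.53 [188. 466.] depth [0.526 0.06  0.151] rayz [0.5277 0.0642 0.158 ]
tray_lip 0.8 [183. 529.] depth [0.543 0.001 0.15 ] rayz [0.5431 0.0011 0.15  ]
post_0 0.85 [236. 498.] depth [ 0.469 -0.02   0.103] rayz [ 0.4663 -0.0259  0.094 ]
post_0 0.72 [108. 517.] depth [0.613 0.008 0.101] rayz [0.6136 0.0041 0.094 ]
post_0 0.67 [233. 621.] depth [ 0.498 -0.166  0.099] rayz [ 0.4968 -0.1709  0.094 ]
marked_bin 0.49 [164. 536.] depth [ 0.556 -0.068  0.051] rayz [ 0.5546 -0.0829  0.03  ]
bins_axis 0.92 [164. 535.] depth [ 0.556 -0.068  0.049] rayz [ 0.5553 -0.082   0.03  ]
0.77 [155.3, 503.8] [0.56554876 0.04737256 0.17233738]
0.65 [153.4, 470.8] [0.56119408 0.0709283  0.16049003]
shift [-0.0986  0.4924  0.0874] turn [-0.0011  0.0037 -0.9974] rows 10.0
```

View pics/w6.png

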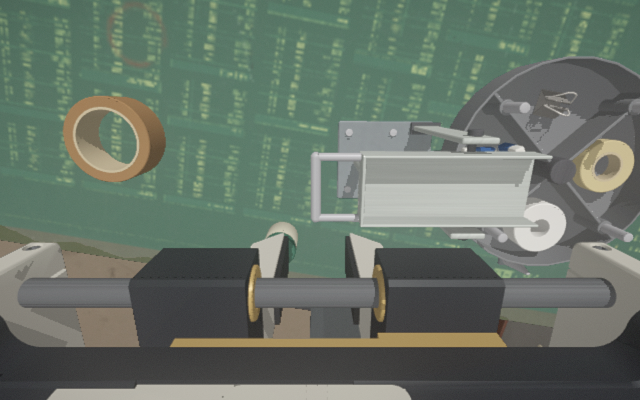

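The tray is back level and empty (rows 155 to 225, cols 362 to 530), with the erasers in the bin below its lip. Next I return to post_2.

Request:
{"name": "step_arm", "arguments": {"steps": [{"x": -0.0985, "y": 0.492, "z": 0.03, "rx": 0, "ry": 0, "rz": -1, "claw": 0}, {"x": -0.0985, "y": 0.492, "z": 0.03, "rx": 0, "ry": 0, "rz": -1, "claw": 0}, {"x": -0.0985, "y": 0.492, "z": 0.03, "rx": 0, "ry": 0, "rz": -1, "claw": 0}, {"x": -0.0985, "y": 0.492, "z": 0.03, "rx": 0, "ry": 0, "rz": -1, "claw": 0}, {"x": -0.0985, "y": 0.492, "z": 0.03, "rx": 0, "ry": 0, "rz": -1, "claw": 0}, {"x": -0.0985, "y": 0.492, "z": 0.03, "rx": 0, "ry": 0, "rz": -1, "claw": 0}, {"x": -0.0985, "y": 0.492, "z": 0.03, "rx": 0, "ry": 0, "rz": -1, "claw": 0}, {"x": -0.0985, "y": 0.492, "z": 0.03, "rx": 0, "ry": 0, "rz": -1, "claw": 0}, {"x": -0.0985, "y": 0.492, "z": 0.03, "rx": 0, "ry": 0, "rz": -1, "claw": 0}, {"x": -0.0985, "y": 0.492, "z": 0.03, "rx": 0, "ry": 0, "rz": -1, "claw": 0}, {"x": -0.0985, "y": 0.492, "z": 0.03, "rx": 0, "ry": 0, "rz": -1, "claw": 0}, {"x": -0.0985, "y": 0.492, "z": 0.03, "rx": 0, "ry": 0, "rz": -1, "claw": 0}]}}

```text
time: 16.83
tool_pos: [0.4946, -0.172, 0.2931]
tool_rot: [-3.139, 0.0, 0.959]
contact_force: [0.5, -0.1, -0.3]
opening: 0.0463
grip_force: 0.0
```

```bash
python3 - <<'E'
from h import *
s=robot.observe(); print(s['tool_pos'],s['tool_rot'])
Rc,t,im,d=look('w7',['post_0','bins_axis','front_pointer'])
for r in nets.landmark_of('wrist','eraser_0')[:5]: print(r['conf'],r['pixel'],wpt(Rc,t,r['pixel'],d))
go([.4945,-.171,.095],.961)
b,_=read_camera('top'); cv2.imwrite('pics/t7.png',cv2.resize(b[120:250,260:422],(648,520),interpolation=cv2.INTER_CUBIC))
E
```

```text
[ 0.49461006 -0.17198545  0.29305239] [-3.13936171e+00  2.42174885e-04  9.59418392e-01]
post_0 0.97 [ 72. 204.] depth [ 0.467 -0.027  0.105] rayz [ 0.4648 -0.0245  0.094 ]
post_0 0.87 [ 67. 425.] depth [ 0.64  -0.142  0.105] rayz [ 0.6432 -0.1431  0.094 ]
post_0 0.64 [175. 314.] depth [ 0.495 -0.167  0.105] rayz [ 0.4935 -0.1694  0.094 ]
bins_axis 0.91 [ 74. 313.] depth [ 0.551 -0.086  0.08 ] rayz [ 0.5526 -0.083   0.03  ]
front_pointer 0.64 [168. 223.] depth [ 0.386 -0.109  0.003] rayz [ 0.4051 -0.1086  0.056 ]
0.86 [6.7, 267.8] [ 0.55134363 -0.00086872  0.0426701 ]
0.8 [50.5, 252.9] [ 0.5139538  -0.03158557  0.07109217]
0.75 [20.8, 290.4] [ 0.56126026 -0.03211497  0.07368665]
shift [-0.0027  0.0005  0.2658] turn [ 0.     -0.0002  0.005 ] rows 5.0
```

View pics/w7.png

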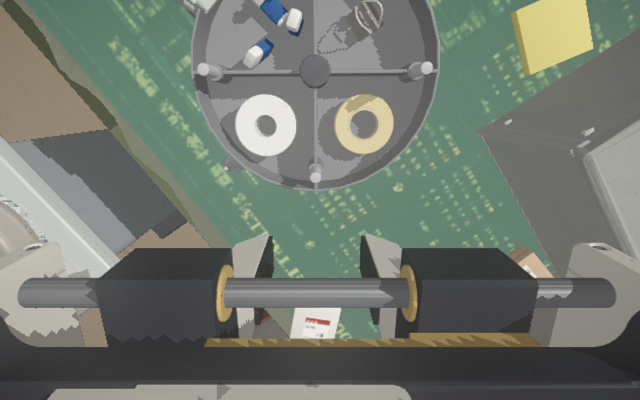

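All three erasers lie in the marked bin, at (7, 268), (50, 253) and (20, 290), and the post is centred between the fingers at (175, 314). Now descend and grip.

Request:
{"name": "step_arm", "arguments": {"squeeze": 15, "steps": [{"x": -0.002, "y": 0, "z": 0.05, "rx": 0, "ry": 0, "rz": 0, "claw": 0}, {"x": -0.002, "y": 0, "z": 0.1, "rx": 0, "ry": 0, "rz": 0, "claw": 0}, {"x": -0.002, "y": 0, "z": 0.15, "rx": 0, "ry": 0, "rz": 0, "claw": 0}, {"x": -0.002, "y": 0, "z": 0.2, "rx": 0, "ry": 0, "rz": 0, "claw": 0}, {"x": -0.002, "y": 0, "z": 0.24, "rx": 0, "ry": 0, "rz": 0, "claw": 0}, {"x": -0.002, "y": 0, "z": 0.265, "rx": 0, "ry": 0, "rz": 0, "claw": 0}, {"x": -0.002, "y": 0, "z": 0.265, "rx": 0, "ry": 0, "rz": 0, "claw": -0.6}, {"x": -0.002, "y": 0, "z": 0.265, "rx": 0, "ry": 0, "rz": 0, "claw": -1}, {"x": -0.002, "y": 0, "z": 0.265, "rx": 0, "ry": 0, "rz": 0, "claw": -1}, {"x": -0.002, "y": 0, "z": 0.265, "rx": 0, "ry": 0, "rz": 0, "claw": -1}, {"x": -0.002, "y": 0, "z": 0.265, "rx": 0, "ry": 0, "rz": 0, "claw": -1}, {"x": -0.002, "y": 0, "z": 0.265, "rx": 0, "ry": 0, "rz": 0, "claw": -1}]}}

```text
time: 18.13
tool_pos: [0.4949, -0.1719, 0.0968]
tool_rot: [3.139, -0.0, 0.963]
contact_force: [-0.5, 1.4, 5.5]
opening: 0.0115
grip_force: 15.0
```

Request:
{"name": "step_arm", "arguments": {"steps": [{"x": 0, "y": 0, "z": 0, "rx": 0, "ry": 0, "rz": 0, "claw": -1}, {"x": 0, "y": 0, "z": 0, "rx": 0, "ry": 0, "rz": 0, "claw": -1}, {"x": 0, "y": 0, "z": 0, "rx": 0, "ry": 0, "rz": 0, "claw": -1}]}}

```text
time: 18.38
tool_pos: [0.495, -0.1721, 0.0968]
tool_rot: [3.139, -0.0, 0.963]
contact_force: [-0.1, 0.3, 6.0]
opening: 0.0119
grip_force: 15.0
```

```bash
python3 - <<'E'
from h import *
s=robot.observe(); print(s['tool_pos'],s['contact_force'],s['opening'],s['grip_force'])
arc(.524,12)
E
```

```text
[ 0.49504193 -0.17206594  0.09678504] [-0.14564029  0.29462442  6.02431888] 0.011870874310896243 15.005566477775574
r 0.1056 ang -2.1634 yaw 0.9629
[0.001  0.0061 0.    ] rz -0.056
[0.0015 0.0122 0.    ] rz -0.111
[0.0022 0.0183 0.    ] rz -0.167
[0.0033 0.0243 0.0001] rz -0.222
[0.0045 0.0303 0.0001] rz -0.278
[0.0061 0.0362 0.0001] rz -0.334
[0.0079 0.042  0.0001] rz -0.389
[0.0099 0.0478 0.0001] rz -0.445
[0.0122 0.0534 0.0001] rz -0.5
[0.0148 0.059  0.0002] rz -0.556
[0.0176 0.0644 0.0002] rz -0.612
[0.0206 0.0697 0.0002] rz -0.667
```

Request:
{"name": "step_arm", "arguments": {"steps": [{"x": 0.0003, "y": 0.0061, "z": 0, "rx": 0, "ry": 0, "rz": -0.056, "claw": -1}, {"x": 0.0007, "y": 0.0122, "z": 0, "rx": 0, "ry": 0, "rz": -0.111, "claw": -1}, {"x": 0.0014, "y": 0.0183, "z": 0, "rx": 0, "ry": 0, "rz": -0.167, "claw": -1}, {"x": 0.0025, "y": 0.0243, "z": 0, "rx": 0, "ry": 0, "rz": -0.222, "claw": -1}, {"x": 0.0037, "y": 0.0303, "z": 0, "rx": 0, "ry": 0, "rz": -0.278, "claw": -1}, {"x": 0.0053, "y": 0.0362, "z": 0, "rx": 0, "ry": 0, "rz": -0.334, "claw": -1}, {"x": 0.0071, "y": 0.042, "z": 0, "rx": 0, "ry": 0, "rz": -0.389, "claw": -1}, {"x": 0.0091, "y": 0.0478, "z": 0, "rx": 0, "ry": 0, "rz": -0.445, "claw": -1}, {"x": 0.0114, "y": 0.0534, "z": 0, "rx": 0, "ry": 0, "rz": -0.5, "claw": -1}, {"x": 0.014, "y": 0.059, "z": 0, "rx": 0, "ry": 0, "rz": -0.556, "claw": -1}, {"x": 0.0168, "y": 0.0644, "z": 0, "rx": 0, "ry": 0, "rz": -0.612, "claw": -1}, {"x": 0.0198, "y": 0.0697, "z": 0, "rx": 0, "ry": 0, "rz": -0.667, "claw": -1}]}}

```text
time: 19.38
tool_pos: [0.5466, -0.1894, 0.0968]
tool_rot: [3.139, 0.0, 1.489]
contact_force: [0.6, 1.8, 6.4]
opening: 0.0119
grip_force: 15.0
```

Request:
{"name": "step_arm", "arguments": {"steps": [{"x": 0.0003, "y": 0.0061, "z": 0, "rx": 0, "ry": 0, "rz": -0.056, "claw": -1}, {"x": 0.0007, "y": 0.0122, "z": 0, "rx": 0, "ry": 0, "rz": -0.111, "claw": -1}, {"x": 0.0014, "y": 0.0183, "z": 0, "rx": 0, "ry": 0, "rz": -0.167, "claw": -1}, {"x": 0.0025, "y": 0.0243, "z": 0, "rx": 0, "ry": 0, "rz": -0.222, "claw": -1}, {"x": 0.0037, "y": 0.0303, "z": 0, "rx": 0, "ry": 0, "rz": -0.278, "claw": -1}, {"x": 0.0053, "y": 0.0362, "z": 0, "rx": 0, "ry": 0, "rz": -0.334, "claw": -1}, {"x": 0.0071, "y": 0.042, "z": 0, "rx": 0, "ry": 0, "rz": -0.389, "claw": -1}, {"x": 0.0091, "y": 0.0478, "z": 0, "rx": 0, "ry": 0, "rz": -0.445, "claw": -1}, {"x": 0.0114, "y": 0.0534, "z": 0, "rx": 0, "ry": 0, "rz": -0.5, "claw": -1}, {"x": 0.014, "y": 0.059, "z": 0, "rx": 0, "ry": 0, "rz": -0.556, "claw": -1}, {"x": 0.0168, "y": 0.0644, "z": 0, "rx": 0, "ry": 0, "rz": -0.612, "claw": -1}, {"x": 0.0198, "y": 0.0697, "z": 0, "rx": 0, "ry": 0, "rz": -0.667, "claw": -1}]}}

```text
time: 20.38
tool_pos: [0.5998, -0.179, 0.0968]
tool_rot: [3.14, 0.001, 2.013]
contact_force: [-1.4, 1.2, 6.3]
opening: 0.0118
grip_force: 15.0
```

```bash
python3 - <<'E'
from h import *
s=robot.observe(); p=s['tool_pos']; print(p,s['contact_force'],s['opening'])
a=np.arctan2(p[1]+.0845,p[0]-.554); goal=np.arctan2(-.1435+.0836,.6401-.5539); print(a,goal)
arc(goal-a,12)
E
```

```text
[ 0.59979683 -0.17901494  0.09681074] [-1.40240768  1.19001552  6.33961113] 0.011794889243831538
-1.1195881897927284 -0.6072919655563489
r 0.105 ang -1.1196 yaw 2.0127
[0.0002 0.006  0.    ] rz -0.054
[0.0007 0.0119 0.    ] rz -0.109
[0.0013 0.0179 0.    ] rz -0.163
[0.0023 0.0238 0.    ] rz -0.217
[0.0035 0.0296 0.    ] rz -0.272
[0.0049 0.0354 0.    ] rz -0.326
[0.0066 0.0412 0.0001] rz -0.38
[0.0086 0.0468 0.0001] rz -0.435
[0.0107 0.0524 0.0001] rz -0.489
[0.0131 0.0578 0.0001] rz -0.544
[0.0158 0.0632 0.0001] rz -0.598
[0.0186 0.0685 0.0001] rz -0.652
```

Request:
{"name": "step_arm", "arguments": {"steps": [{"x": 0.0002, "y": 0.006, "z": 0, "rx": 0, "ry": 0, "rz": -0.054, "claw": -1}, {"x": 0.0007, "y": 0.0119, "z": 0, "rx": 0, "ry": 0, "rz": -0.109, "claw": -1}, {"x": 0.0013, "y": 0.0179, "z": 0, "rx": 0, "ry": 0, "rz": -0.163, "claw": -1}, {"x": 0.0023, "y": 0.0238, "z": 0, "rx": 0, "ry": 0, "rz": -0.217, "claw": -1}, {"x": 0.0035, "y": 0.0296, "z": 0, "rx": 0, "ry": 0, "rz": -0.272, "claw": -1}, {"x": 0.0049, "y": 0.0354, "z": 0, "rx": 0, "ry": 0, "rz": -0.326, "claw": -1}, {"x": 0.0066, "y": 0.0412, "z": 0, "rx": 0, "ry": 0, "rz": -0.38, "claw": -1}, {"x": 0.0086, "y": 0.0468, "z": 0, "rx": 0, "ry": 0, "rz": -0.435, "claw": -1}, {"x": 0.0107, "y": 0.0524, "z": 0, "rx": 0, "ry": 0, "rz": -0.489, "claw": -1}, {"x": 0.0131, "y": 0.0578, "z": 0, "rx": 0, "ry": 0, "rz": -0.544, "claw": -1}, {"x": 0.0158, "y": 0.0632, "z": 0, "rx": 0, "ry": 0, "rz": -0.598, "claw": -1}, {"x": 0.0186, "y": 0.0685, "z": 0, "rx": 0, "ry": 0, "rz": -0.652, "claw": -1}]}}

```text
time: 21.38
tool_pos: [0.6402, -0.1445, 0.0968]
tool_rot: [3.141, 0.002, 2.525]
contact_force: [-0.9, 1.0, 5.7]
opening: 0.0114
grip_force: 15.0
```

Request:
{"name": "step_arm", "arguments": {"steps": [{"x": 0, "y": 0, "z": 0, "rx": 0, "ry": 0, "rz": 0, "claw": -1}, {"x": 0, "y": 0, "z": 0, "rx": 0, "ry": 0, "rz": 0, "claw": -1}, {"x": 0, "y": 0, "z": 0, "rx": 0, "ry": 0, "rz": 0, "claw": -1}]}}

```text
time: 21.63
tool_pos: [0.6402, -0.1445, 0.0968]
tool_rot: [3.141, 0.002, 2.522]
contact_force: [0.5, 1.3, 6.0]
opening: 0.0112
grip_force: 15.0
```

```bash
python3 - <<'E'
from h import *
s=robot.observe(); p=s['tool_pos']; print(p,s['contact_force'],s['opening'],s['grip_force'])
for cam in ('wrist','top','scene'):
    if cam=='wrist': Rc,t,im,d=wcam(); f=lambda px,h:wray(Rc,t,px,h); g=lambda px:wpt(Rc,t,px,d)
    else:
        im,d=read_camera(cam); f=lambda px,h:ray_z(cam,px,h); g=lambda px:world(cam,px,d)
    cv2.imwrite(f'pics/f_{cam}.png',im)
    for q in ('front_pointer','tab_top','bins_axis','post_0','marked_bin'):
        for r in nets.landmark_of(cam,q)[:4]:
            if r['conf']>.3: print(cam,q,round(r['conf'],2),np.round(r['pixel'],1),f(r['pixel'],HH[q]).round(3),g(r['pixel']))
a=cv2.imread('pics/f_top.png')[140:250,310:420]; b=cv2.imread('pics/f_scene.png')[180:280,310:410]; w=cv2.imread('pics/f_wrist.png')[:240,0:400]
cv2.imwrite('pics/f.png',np.vstack([np.hstack([cv2.resize(a,(400,350)),cv2.resize(b,(400,350))]),cv2.resize(w,(800,250))[:250]]))
E
```

```text
[ 0.64023355 -0.14450513  0.09679447] [0.54702368 1.26771978 5.95978504] 0.011235097095367073 15.001384019851685
wrist post_0 0.95 [264.2 317. ] [ 0.64  -0.144  0.094] [ 0.63595125 -0.14055583  0.10364745]
wrist post_0 0.71 [28.7 47.4] [ 0.495 -0.17   0.094] [ 0.49910471 -0.16639926  0.10175   ]
top post_0 0.78 [166.3 338.3] [0.61  0.005 0.094] [0.6123552 0.0044204 0.0869831]
top post_0 0.57 [200.  392.3] [ 0.501 -0.168  0.094] [ 0.34208612 -0.08473641  0.65768334]
scene front_pointer 0.66 [248.5 350.3] [ 0.415 -0.105  0.056] [ 0.42598111 -0.09926316  0.04499019]
scene tab_top 0.87 [231.7 351.3] [ 0.44  -0.093  0.105] [ 0.5085921  -0.05709082  0.04043841]
scene tab_top 0.71 [230.8 358.1] [ 0.456 -0.109  0.105] [ 0.52971731 -0.07306999  0.03674355]
scene bins_axis 0.61 [227.3 366.5] [ 0.571 -0.086  0.03 ] [ 0.54157127 -0.09916416  0.05597416]
scene bins_axis 0.38 [209.5 391.3] [ 0.717 -0.117  0.03 ] [ 0.62726903 -0.15040065  0.10026716]
scene post_0 0.96 [196.9 351.9] [0.629 0.01  0.094] [0.74378638 0.07000312 0.00303556]
scene post_0 0.78 [236.6 381.6] [ 0.483 -0.183  0.094] [ 0.52741994 -0.16477007  0.05337434]
scene post_0 0.78 [209.5 390.1] [ 0.633 -0.144  0.094] [ 0.63492726 -0.14300238  0.09244584]
scene post_0 0.6 [222.3 337.7] [ 0.471 -0.023  0.094] [ 0.46723429 -0.0247461   0.09710963]
scene marked_bin 0.76 [241.1 360.7] [ 0.493 -0.104  0.03 ] [ 0.49087771 -0.1045498   0.03191437]
scene marked_bin 0.49 [230.6 353.2] [ 0.529 -0.054  0.03 ] [ 0.49656464 -0.07053804  0.05995603]
```

View pics/f.png

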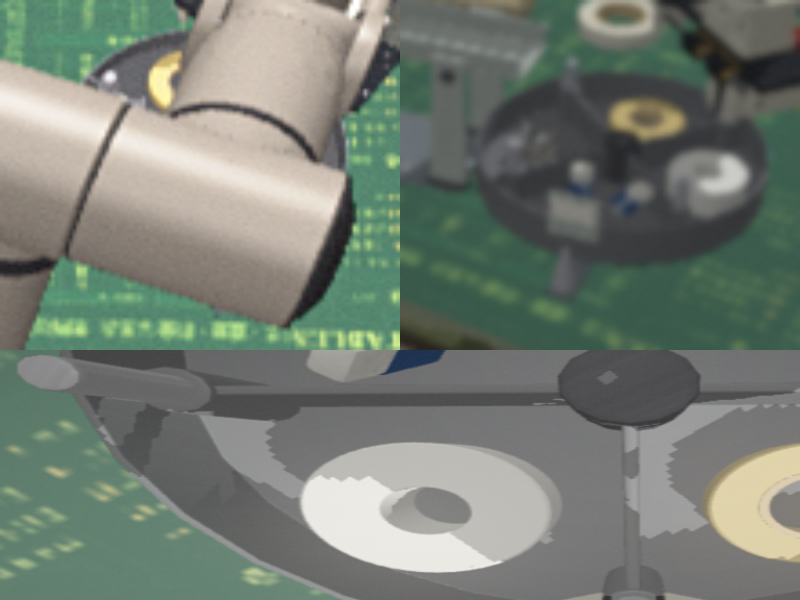

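The scene view shows the tab (centre about col 354, row 233) standing right behind the pointer (about col 350, row 248), and the erasers are in the bin. The camera looks obliquely, so I'll check the alignment numerically.

```bash
python3 - <<'E'
from h import *
p=camera_params('scene')
def proj(X): c=np.array(p['R'])@X+np.array(p['t']); return np.array([c[1]/c[2]*p['fy']+p['cy'],c[0]/c[2]*p['fx']+p['cx']])
for yaw in (.155,.165,.178):
  for q in (-.05,0,.05):
    a=np.pi+yaw+q; C=np.array([.5545,-.084,0]); e=np.array([np.cos(a),np.sin(a),0]); n=np.array([-e[1],e[0],0])
    b=np.pi+yaw; tip=C+np.array([.149*np.cos(b),.149*np.sin(b),.056])
    T=C+.131*e+[0,0,.105]; print(yaw,q,'tip',proj(tip).round(1),'tab',proj(T).round(1),'L/R',proj(T+.022*n)[1].round(1),proj(T-.022*n)[1].round(1))
im,d=read_camera('scene')
c=im[222:262,335:375]; cv2.imwrite('pics/g.png',cv2.resize(c,(600,600),interpolation=cv2.INTER_NEAREST))
E
```

```text
0.155 -0.05 tip [250.1 349.7] tab [234.9 350.3] L/R 356.5 344.1
0.155 0 tip [250.1 349.7] tab [235.4 352.1] L/R 358.5 345.8
0.155 0.05 tip [250.1 349.7] tab [235.9 354.1] L/R 360.6 347.6
0.165 -0.05 tip [250.2 350.1] tab [235.  350.6] L/R 356.9 344.4
0.165 0 tip [250.2 350.1] tab [235.6 352.5] L/R 359.0 346.2
0.165 0.05 tip [250.2 350.1] tab [236.  354.4] L/R 361.0 348.0
0.178 -0.05 tip [250.4 350.7] tab [235.2 351.1] L/R 357.5 344.9
0.178 0 tip [250.4 350.7] tab [235.7 353. ] L/R 359.5 346.6
0.178 0.05 tip [250.4 350.7] tab [236.1 355. ] L/R 361.5 348.4
```

View pics/g.png

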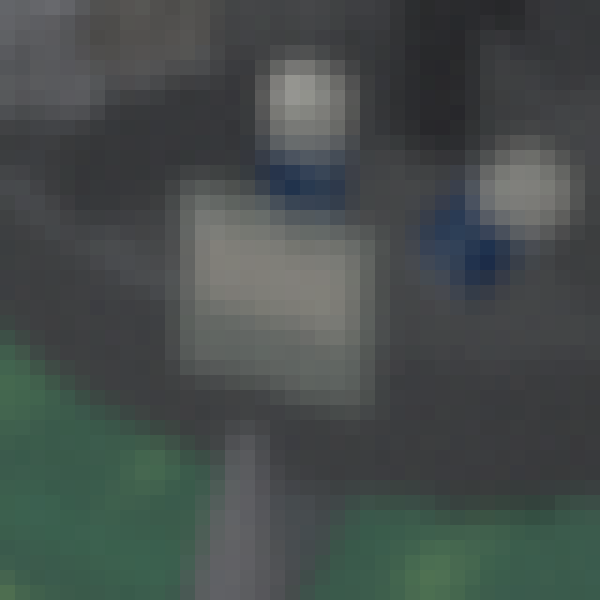

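The tab spans about cols 346.5–359.5 (centre 353.0) and the pointer tip is at about 350.8. That offset of 2.2 px compares with 2.4 px expected at exact alignment, so the carousel is aligned and gripped.

```bash
python3 -c "
from h import *
print(robot.hand_in())"
```

```text
the job is handed in; nothing more can be done
None
```

I've handed the job in: all three erasers are in the marked bin, the tray is back down, and the tab is at the front pointer to within about 0.02 rad, with the gripper still holding post_2; no verdict came back.

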